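Call the bench partner and point out which cutter goes where

ROBOT

A 7-joint arm with a two-finger parallel gripper is mounted at the origin on the work surface. World frame = base frame: x ahead of the robot, y to its left, z up, the work surface at z = 0. Lengths are in m, angles in rad, forces in N, time in s.
With the tool pointing down it reaches from about 0.425 to 1.025 m from the base axis. Payload 9.4 kg.
Tool frame: the origin (TCP) lies between the finger pads, 19 mm behind the fingertips; this is the grasp point; z points along the fingers, y is the line along which they close (so a half turn about z gives the same grasp; the last joint's range is limited). The gripper opens to 93 mm and grips with 3 to 60 N. Pads are 15 mm wide; open, the fingers measure 128 mm over their backs; the gripper's body (75 mm by 188 mm) begins 65 mm behind the grasp point.
Start: joints at [-1.416, 0.599, -0.003, 1.599, 0.002, 0.943, -0.08], TCP at [0.167, 0.706, 0.237] pointing down, gripper open.
Joint ranges: [-2.57, 2.57], [-0.35, 1.97], [-1.29, 1.29], [0.11, 2.56], [-1.05, 4.19], [0.11, 1.86], [-2.63, 2.63]. Speed limits (rad/s): [2.22, 2.22, 3.01, 3.01, 3.14, 3.14, 3.14].

INTERFACE

Orientations are given as a rotation vector (axis times angle).
In Python, from plant import r gives the robot as it stands.
- The arm moves only by the tool move_arm, never from a script. Its argument "series" is text: rows parted by semicolons, each of 4 numbers parted by spaces: the shift along the tool's x, y, z in mm, then the turn about the tool's z in rad. A call has 1 to 10 rows; each row shifts and turns the commanded pose from where the row before left it, along the tool's axes as they then stand; what a row does not reach is not made up. A row lasts 1/10 s, in which the tool goes at most 50 mm and 8.59 degrees, less where a joint would pass 70% of its speed; a pose out of reach is approached as far as the arm can. A call with a gripper value outside its range is refused whole. "hand" is the opening, from 0 (shut) to 1 (fully open), set as the call begins (left out, the last holds). The fingers move at their own pace and stop on an object; "grip_force" is the grip in N (left out, the last holds). Time passes only in rows, so rows that do not move let the fingers close. It gives the time, the measured TCP pose, the force, the opening and the grip force at its end, in the units of the state.
- r.state(): the state, without advancing time (a new reading comes with each control period).
- r.grab_frame(name): name is "scene" or "top" or "wrist"; returns a dict with "image" (420x560x3 uint8, red, green, blue), "camera_matrix" (3x3 intrinsics, pixels), "eye" and "attitude" of the camera in the world. Camera axes: x right, y down, z forward; pixel columns grow to the right and rows downward; lengths in m; the calibration is good to about 2 mm. A picture is of the moment at which its call begins. There is no depth.
- r.hand_in(): hands the job in; it is judged then, once.
The state is a dict: "time_s": time; "q": joint angles; "qvel": joint speeds; "tau": joint torques, N m; "ee_pos": TCP position; "orientation": TCP orientation; "wrist_force": force on the tool from outside, world axes, zero at the start; "moment": the same for the moment, N m; "finger_gap": finger opening in m; "gripper_force": force on a finger pad.
Only numpy, scipy, OpenCV 4.12 (cv2) and the standard library are available. Lean on these libraries where they do the work, as an engineer would, in place of code of your own. Each camera call takes 0.05 s, during which the arm holds its last target. There are 200 camera calls.

TASK

Show your partner at the clay bench which cutter to put away and where: first ring the desk bell by pressing its plunger well down and letting it up, then point straight down at the smaller triangular cutter with the fingertips about 3 cm above its rim and stay there for at least two seconds. Then point in the same way at the middle of the tray's empty compartment, fingertips about 3 cm above the tray's rim, for at least two seconds, and finish still pointing there. Touch nothing but the bell, and travel at least 10 cm above the other cutters and jars so that you seem to point at none of them.

Things in the scene. Friction and masses are not known exactly. Their poses are not given: they have to be found in the camera images.
- bell: steel desk bell on a black foot 84 mm wide, screwed to the board; steel dome to 45 mm above its origin (centre of its underside, z up); its plunger stands on top
- plunger (a joint): plunger of the bell: 0 = up, grows as it is pressed straight down, stop at 0.008 m; the bell rings from 0.005 m; spring about 0.6 N at the top and 5.4 N at the stop; comes back up by itself
- plunger_top (a point): centre of the upper face of the plunger's cap, a steel disc 24 mm wide and 5 mm thick, 63 mm above the bell's origin when up
- small_tri: the smaller triangular cutter: equilateral outline, sides 50 mm, thin steel walls open at top and bottom, 30 mm high; stands loose on the board; origin at the centre of its outline on its underside, z up
- large_tri: the larger triangular cutter: equilateral outline, sides 80 mm, thin steel walls open at top and bottom, 30 mm high; stands loose on the board; origin at the centre of its outline on its underside, z up
- square_cutter: square cutter, 50 mm wide, thin steel walls open at top and bottom, 30 mm high; stands loose on the board; origin at the centre of its outline on its underside, z up
- round_cutter: round cutter, 58 mm wide, thin steel walls open at top and bottom, 30 mm high; stands loose on the board; origin at the centre of its outline on its underside, z up
- tray: wooden tray, fixed, 260 x 90 x 30 mm with 5 mm walls: three equal open-topped compartments (80 x 80 mm) in a row along its own x axis, centres at -85, 0 and +85 mm; origin at the centre of its underside; two compartments hold jars, one is empty
- bay: cork pad, 70 x 70 x 1.5 mm, fixed, on the floor of the tray's empty compartment (the occupied ones have like pads under their jars); origin at the centre of the compartment on its floor, 25 mm below the tray's rim; z up
- jar_a: one of two equal closed jars with a metal lid, 56 mm wide, 50 mm high, loose, filling a compartment of the tray; origin at the centre of its underside
- jar_b: one of two equal closed jars with a metal lid, 56 mm wide, 50 mm high, loose, filling a compartment of the tray; origin at the centre of its underside
- steel_cup: small open steel cup, 36 mm wide, 35 mm high, loose, in the midst of the cutters; origin at the centre of its underside
- black_cup: black plastic cup, 52 mm wide, 50 mm high, loose, near the bell; origin at the centre of its underside
- roller: clear plastic clay roller, a rod 28 mm thick and about 170 mm long, loose, lying across the far side of the board; origin under its middle
- craft_spatula: spatula about 170 mm long lying on the far right of the board, loose; origin on its underside
- steel_ruler: flat steel ruler, 30 x 200 x 3 mm, fixed to the board's near edge; origin at the centre of its underside
- board: white work board under all these things, fixed, 460 x 840 mm, its top 5 mm above the table; origin at the centre of its underside
Things that resemble listed ones, but are neither listed nor needed, are in the scene too. What is shaped like the small_tri but purple is not meant. What is shaped like the bell but blue is not meant.

How it is judged:
On the way, in this order (a step that is already met when the one before it is completed fails the run):
1. the fingers press the bell's plunger down (5 mm or more) (value of joint plunger above 0.005 m and contact force between the fingers and bell above 0.5 N), for 0.05 s.
2. the bell is let go and its plunger is up again (value of joint plunger below 0.002 m and contact force between the fingers and bell below 0.1 N), for 0.1 s.
3. the tool points down at the smaller triangular cutter from just above it for 2 s (horizontal distance between the grasp point and small_tri below 0.018 m and z of the grasp point in the frame of small_tri between 0.052 and 0.105 m and angle between the grasp point's own z axis and vertical above 2.6 rad), for 2 s.
4. the tool points down at the tray's empty compartment from just above it for 2 s (horizontal distance between the grasp point and bay below 0.025 m and z of the grasp point in the frame of bay between 0.046 and 0.105 m and angle between the grasp point's own z axis and vertical above 2.6 rad), for 2 s.
At the end, for the whole second after the job is handed in: The tool points down (within 30 degrees) at the empty compartment, TCP within 25 mm of its middle sideways and 46 to 105 mm above its floor (at the cutter: 18 mm, 52 to 105 mm above its underside). The plunger is up (under 2 mm); no loose thing has moved over 6 mm (all of step 4 and value of joint plunger below 0.002 m and not (distance of small_tri from where it was at the start of the episode above 0.006 m) and not (distance of large_tri from where it was at the start of the episode above 0.006 m) and not (distance of square_cutter from where it was at the start of the episode above 0.006 m) and not (distance of round_cutter from where it was at the start of the episode above 0.006 m) and not (distance of jar_a from where it was at the start of the episode above 0.006 m) and not (distance of jar_b from where it was at the start of the episode above 0.006 m) and not (distance of steel_cup from where it was at the start of the episode above 0.006 m) and not (distance of black_cup from where it was at the start of the episode above 0.006 m) and not (distance of roller from where it was at the start of the episode above 0.006 m) and not (distance of craft_spatula from where it was at the start of the episode above 0.006 m)); the robot touches nothing.
It fails at once if the robot touches anything on the bench other than the bell ((contact force between the arm and anything else above 0.5 N and contact force between the arm and bell below 0.1 N) or (contact force between the fingers and anything else above 0.5 N and contact force between the fingers and bell below 0.1 N)).
It fails at once if a cutter, jar, cup, roller or spatula is moved or lifted (distance of any of small_tri, large_tri, square_cutter, round_cutter, jar_a, jar_b, steel_cup, black_cup, roller, craft_spatula from where it was at the start of the episode above 0.006 m).
It fails at once if the tool comes low over the middle of another cutter or of a jar, pointing at the wrong thing (TCP within 20 mm sideways, fingertips less than about 36 mm above it) ((horizontal distance between the grasp point and large_tri below 0.02 m and z of the grasp point in the frame of large_tri below 0.085 m) or (horizontal distance between the grasp point and square_cutter below 0.02 m and z of the grasp point in the frame of square_cutter below 0.085 m) or (horizontal distance between the grasp point and round_cutter below 0.02 m and z of the grasp point in the frame of round_cutter below 0.085 m) or (horizontal distance between the grasp point and jar_a below 0.02 m and z of the grasp point in the frame of jar_a below 0.105 m) or (horizontal distance between the grasp point and jar_b below 0.02 m and z of the grasp point in the frame of jar_b below 0.105 m)).
It also fails if it takes over 48 s, if anything falls off the work surface, if the arm or the gripper's body presses on something with over 40 N, if the wrist force passes 120 N, or if a joint passes its speed limit or range.

## Working session

There is one attempt and no reset: what is moved stays moved. The work goes in short steps, Python scripts to look and compute and a tool call to move; the robot and the scene stay as the last step left them, time stands still between calls to the robot, and variables do not carry over. Pictures are saved under pics/ and viewed, at most 10 in all, crops included, and the job is handed in when it is done.

Besides the shell and the picture viewer there is one more tool, called after ">>>" as name(argument=value, ...), one argument or row to a line, values as JSON. move_arm: Moves the arm, as the interface text tells. Its arguments: {"type":"object","properties":{"series":{"type":"string"},"hand":{"type":"number"},"grip_force":{"type":"number"}},"required":["series"]}

```bash
mkdir -p pics; cat > h.py <<'E'
import numpy as np, cv2, pickle
from scipy.spatial.transform import Rotation as R
def ray(f,u,v):
    K=np.array(f["camera_matrix"]); a=np.array(f["attitude"],float)
    M=a if a.shape==(3,3) else (R.from_rotvec(a).as_matrix() if a.size==3 else R.from_quat(a).as_matrix())
    return np.array(f["eye"],float), M@np.linalg.solve(K,[u,v,1.])
def onz(f,u,v,z):
    e,d=ray(f,u,v); return e+d*(z-e[2])/d[2]
def proj(f,p):
    K=np.array(f["camera_matrix"]); a=np.array(f["attitude"],float)
    M=a if a.shape==(3,3) else R.from_rotvec(a).as_matrix()
    q=K@(M.T@(np.array(p)-np.array(f["eye"]))); return q[:2]/q[2]
E
python3 - <<'E'
from plant import r
from h import *
for n in ("scene","top"):
    f=r.grab_frame(n); pickle.dump(f,open(n+".pkl","wb"))
    cv2.imwrite(f"pics/{n}.png",cv2.resize(f["image"][:,:,::-1],(800,600),interpolation=cv2.INTER_CUBIC))
    print(n,f["eye"],f["attitude"],f["camera_matrix"])
print(r.state())
E
```

```text
scene [ 1.20750277 -0.02606494  0.88162916] [-1.94341475 -1.60218114  0.60557558] [[438.73667977   0.         274.90623635]
 [  0.         438.73667977 214.87444732]
 [  0.           0.           1.        ]]
top [0.42465741 0.0901428  1.43284026] [-2.19884485  2.17988137 -0.06388958] [[483.44424989   0.         274.60915705]
 [  0.         483.44424989 212.45099699]
 [  0.           0.           1.        ]]
{'time_s': 0.1, 'q': array([-1.41570425,  0.60003153, -0.00252583,  1.60004938,  0.00182523,
        0.94291943, -0.07981131]), 'qvel': array([-0.0005858 ,  0.00011549,  0.00059301, -0.0032826 ,  0.00079888,
       -0.00032137, -0.00054272]), 'tau': array([ 3.59400030e-03, -7.66553521e+01,  1.50154732e+00, -2.52939373e+01,
       -5.23164135e-02,  1.35179248e-02,  6.28554130e-05]), 'ee_pos': array([0.16648165, 0.70519833, 0.23665658]), 'orientation': array([-3.63209184e-01, -3.12052401e+00,  2.20904970e-03]), 'wrist_force': array([ 0.76107274,  0.45303668, -0.01552359]), 'moment': array([-0.09977968, -0.00123031,  0.02751724]), 'gripper_force': 0.0, 'finger_gap': 0.09309608240695678}
```

View pics/top.png

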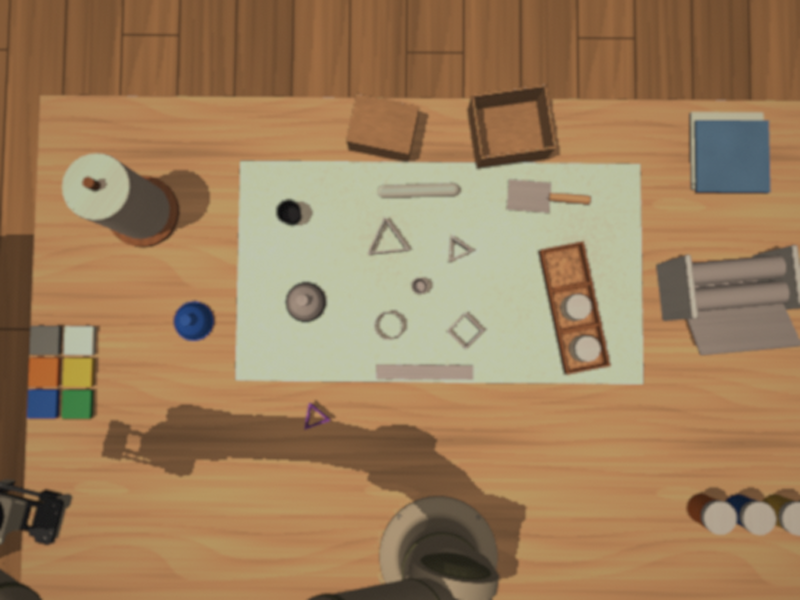

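View pics/scene.png

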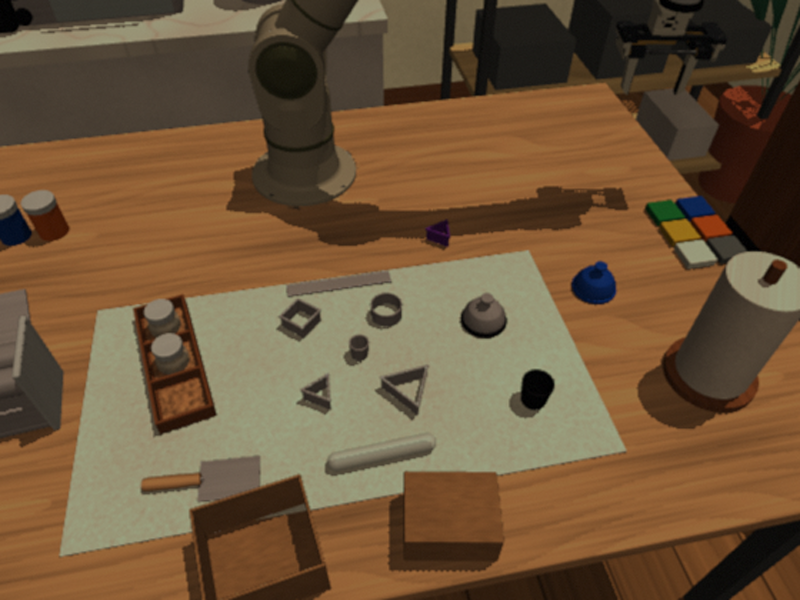

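The top view shows two grey triangles: the large one at (390,240) and the small one at (460,249). There is a purple one off the board at (316,416), a steel bell at (306,301) and a blue bell at (194,321). The tray's compartments are at (566,266), empty with bare cork, and (577,307) and (586,348), both holding jars. The scene view agrees: small triangle (318,394), bell cap (487,299), empty compartment (182,398). The small_tri is the smaller grey triangle and the bell is the steel one on the board. Next I'll measure and confirm them in a crop.

```bash
cat > meas.py <<'E'
from h import *
F={n:pickle.load(open(n+".pkl","rb")) for n in("top","scene")}
s=0.7
def blob(n,c,half,thr=0.8):
    im=F[n]["image"]; x,y=int(c[0]*s),int(c[1]*s)
    g=cv2.cvtColor(im[y-half:y+half,x-half:x+half],cv2.COLOR_RGB2GRAY)
    m=(g<np.median(g)*thr).astype(np.uint8)
    cs,_=cv2.findContours(m,cv2.RETR_EXTERNAL,cv2.CHAIN_APPROX_NONE)
    return max(cs,key=cv2.contourArea).astype(np.float32)+np.float32([x-half,y-half])
def tri(a,b):
    (e1,d1),(e2,d2)=[ray(F[n],*p) for n,p in(("top",a),("scene",b))]
    d1/=np.linalg.norm(d1);d2/=np.linalg.norm(d2)
    t=np.linalg.lstsq(np.c_[d1,-d2],e2-e1,rcond=None)[0]
    p,q=e1+t[0]*d1,e2+t[1]*d2; return (p+q)/2,np.linalg.norm(p-q)
if __name__=="__main__":
    for nm,c,h in(("small",(460,249),16),("large",(390,240),24),("sq",(466,330),19),("round",(391,324),18)):
        k=blob("top",c,h); a,t=cv2.minEnclosingTriangle(k)
        w=np.array([onz(F["top"],*p,.02)for p in t[:,0]])
        M=cv2.moments(cv2.convexHull(k)); cc=(M["m10"]/M["m00"],M["m01"]/M["m00"])
        print(nm,"px",np.round(cc,1),"xy",onz(F["top"],*cc,.02).round(4),"tri mean",w.mean(0).round(4),"sides",[round(float(np.linalg.norm(w[i]-w[i-1])),3)for i in range(3)])
    tiles=[]
    for n,c,h in(("top",(460,249),25),("scene",(318,394),25),("top",(306,301),25),("scene",(487,313),25),("top",(575,307),50),("scene",(175,362),50)):
        x,y=int(c[0]*s),int(c[1]*s)
        tiles.append(cv2.resize(F[n]["image"][y-h:y+h,x-h:x+h,::-1],(260,260),interpolation=cv2.INTER_NEAREST))
    cv2.imwrite("pics/crops.png",np.vstack([np.hstack(tiles[0::2]),np.hstack(tiles[1::2])]))
E
python3 meas.py
```

```text
small px [320.6 174.2] xy [ 0.6244 -0.0402  0.02  ] tri mean [ 0.6251 -0.0402  0.02  ] sides [0.061, 0.059, 0.06]
large px [272.1 167.6] xy [0.6429 0.1026 0.02  ] tri mean [0.6432 0.1024 0.02  ] sides [0.096, 0.097, 0.098]
sq px [326.8 230.5] xy [ 0.459  -0.0589  0.02  ] tri mean [ 0.4509 -0.0595  0.02  ] sides [0.095, 0.108, 0.134]
round px [273.3 226.8] xy [0.4685 0.0974 0.02  ] tri mean [0.4672 0.0994 0.02  ] sides [0.094, 0.105, 0.105]
```

View pics/crops.png

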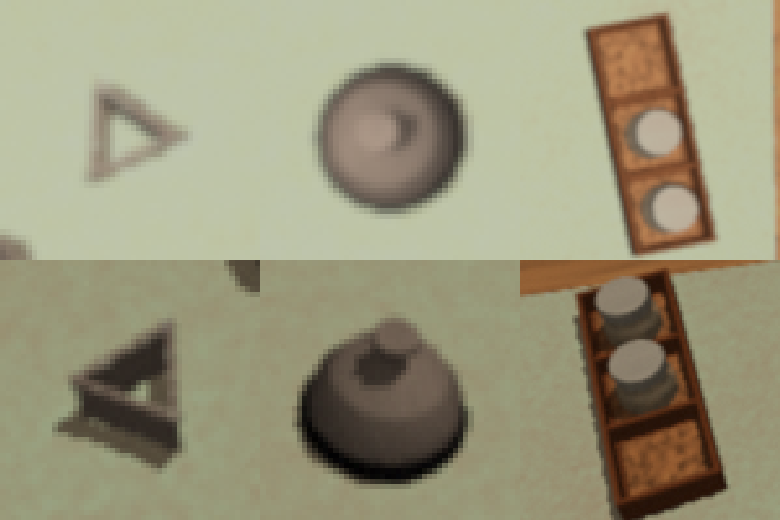

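The crops confirm the targets. They show the small grey open triangle, the steel bell with its cap at about (211,210) in top and (341,208) in scene (raw pixels), and the tray's bare-cork compartment at the far end.

```bash
python3 - <<'E'
from meas import *
T=F["top"];S=F["scene"]
print("cap tri",tri((211.1,210.4),(341.3,208.4)))
print("cap top z.068",onz(T,211.1,210.4,.068),onz(S,341.3,208.4,.066))
k=blob("top",(306,301),22,.85);(c,rad)=cv2.minEnclosingCircle(k);print("bell",c,rad,onz(T,*c,.012))
print("small rim",onz(T,321.4,174.8,.035))
print("small scene rim", onz(S,*(np.array([(75+180+172)/3,(378+445+325)/3-260])/5.2+[222-25,275-25]),.035))
# tray rim outer corners
P=np.array([(586,30),(668,14),(716,240),(634,254)],float); P=(P-[520,0])/2.6+[352,164]
w=np.array([onz(T,*p,.035)for p in P]);print(w.round(3),[round(float(np.linalg.norm(w[i]-w[i-1])),3)for i in range(4)])
ce=w.mean(0); ax=(w[0]+w[1]-w[2]-w[3]);ax/=np.linalg.norm(ax);b=ce+.085*ax
print("tray",ce,"bay",b,proj(T,[*b[:2],.01]),"jars",ce[:2],(ce-.085*ax)[:2])
# bay cork in scene for check
Q=np.array([(612,438),(706,412),(725,487),(630,517)],float)-[0,260]; Q=(Q-[520,0])/2.6+[122-50,253-50]
print("bay scene outline",np.mean([onz(S,*p,.035)for p in Q],0))
from plant import r
print(r.state()["ee_pos"],R.from_rotvec(r.state()["orientation"]).as_matrix().round(3))
E
```

```text
cap tri (array([0.51260213, 0.27576289, 0.06536255]), np.float64(0.003738470812751149))
cap top z.068 [0.51195114 0.2735819  0.068     ] [0.51337957 0.27741647 0.066     ]
bell (213.9080047607422, 210.9720001220703) 14.943496704101562 [0.51391552 0.27280643 0.012     ]
small rim [ 0.62062042 -0.0412966   0.035     ]
small scene rim [ 0.63036114 -0.03333186  0.035     ]
[[ 0.62  -0.204  0.035]
 [ 0.639 -0.296  0.035]
 [ 0.387 -0.347  0.035]
 [ 0.371 -0.256  0.035]] [0.254, 0.094, 0.257, 0.092]
tray [ 0.5040475  -0.27581501  0.035     ] bay [ 0.5873006  -0.25867087  0.035     ] [394.11732843 187.78331218] jars [ 0.5040475  -0.27581501] [ 0.4207944  -0.29295914]
bay scene outline [ 0.60855561 -0.2480039   0.035     ]
[0.16648165 0.70519833 0.23665658] [[-0.973  0.23  -0.   ]
 [ 0.23   0.973 -0.001]
 [-0.    -0.001 -1.   ]]
```

>>> move_arm(
  series="-12 -10 0 0;-24 -19 0 0;-36 -28 0 0;-36 -28 0 0;-36 -28 0 0;-36 -28 0 0;-36 -28 0 0;-36 -28 0 0;-36 -28 0 0;-36 -28 0 0",
  hand=0,
  grip_force=5,
)

```text
time_s: 1.1
ee_pos: [0.4248, 0.382, 0.2375]
orientation: [0.364, 3.12, -0.001]
wrist_force: [1.3, 0.4, -0.8]
finger_gap: 0.0176
gripper_force: 0.0
```

>>> move_arm(
  series="-36 -28 0 0;-36 -28 0 0;-24 -19 0 0;-12 -10 0 0;0 0 0 0;0 0 0 0;0 0 0 0",
)

```text
time_s: 1.8
ee_pos: [0.508, 0.2792, 0.2374]
orientation: [-0.359, -3.12, -0.001]
wrist_force: [-0.4, 0.2, 0.1]
finger_gap: 0.0008
gripper_force: 0.0
```

```bash
cat > go.py <<'E'
import sys
from plant import r
from h import *
def go(x,y,z):
    s=r.state(); M=R.from_rotvec(s["orientation"]).as_matrix()
    print(round(s["time_s"],2),s["ee_pos"].round(4),"axis z",M[:,2].round(3),"F",s["wrist_force"].round(2),"gap",round(s["finger_gap"],4))
    print("shift mm",(1000*M.T@(np.array([x,y,z])-s["ee_pos"])).round(1))
if __name__=="__main__":
    go(*map(float,sys.argv[1:4]))
    if len(sys.argv)>4:
        f=r.grab_frame("wrist"); pickle.dump(f,open("wrist.pkl","wb")); print(f["eye"],f["camera_matrix"][0][0])
        cv2.imwrite(f"pics/{sys.argv[4]}.png",f["image"][:,:,::-1])
E
python3 go.py 0.513 0.2755 0.12 w1
```

```text
1.8 [0.508  0.2792 0.2374] axis z [-0.001  0.001 -1.   ] F [-0.42  0.17  0.12] gap 0.0008
shift mm [ -5.8  -2.5 117.4]
[0.43045792 0.29867833 0.38492825] 316.45633856385166
```

View pics/w1.png

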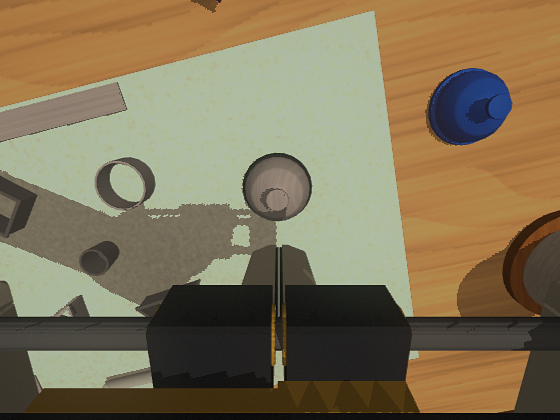

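The wrist view shows the shut fingers, with tips near (280,250), and the steel bell with its cap at about (275,199). I'll cast the cap's ray to check the position.

```bash
python3 - <<'E'
from h import *
f=pickle.load(open("wrist.pkl","rb"))
print(onz(f,275.5,199,.068),onz(f,277,187,.012),proj(f,[.513,.2755,.068]))
E
```

```text
[0.51256627 0.27684634 0.068     ] [0.51291375 0.27819377 0.012     ] [274.33267839 199.6793177 ]
```

>>> move_arm(
  series="-5 -1.5 10 0;0 0 20 0;0 0 30 0;0 0 30 0;0 0 25 0;0 0 15 0;0 0 8 0;0 0 0 0;0 0 0 0",
)

```text
time_s: 2.75
ee_pos: [0.514, 0.2751, 0.0997]
orientation: [0.363, 3.12, 0.0]
wrist_force: [0.9, -0.5, 0.3]
finger_gap: 0.0007
gripper_force: 0.0
```

```bash
python3 go.py 0.5127 0.2765 0.0805
```

```text
2.75 [0.514  0.2751 0.0997] axis z [ 0.  0. -1.] F [ 0.94 -0.53  0.3 ] gap 0.0007
shift mm [ 1.6  1.1 19.2]
```

>>> move_arm(
  series="1 1 5 0;0 0 5 0;0 0 3 0;0 0 3 0;0 0 2 0;0 0 1.5 0;0 0 0 0;0 0 0 0;0 0 0 0",
)

```text
time_s: 3.65
ee_pos: [0.5132, 0.2762, 0.0802]
orientation: [0.363, 3.12, 0.0]
wrist_force: [-1.2, 0.9, 5.5]
finger_gap: 0.0003
gripper_force: 2.3
```

>>> move_arm(
  series="0 0 -3 0;0 0 -5 0;0 0 -10 0;0 0 -20 0;0 0 -30 0;0 0 -30 0;0 0 -30 0;0 0 -20 0;0 0 -10 0;0 0 0 0",
)

```text
time_s: 4.65
ee_pos: [0.5135, 0.276, 0.2393]
orientation: [0.363, 3.119, 0.002]
wrist_force: [-0.9, 0.2, -0.2]
finger_gap: 0.0006
gripper_force: 0.0
```

>>> move_arm(
  series="-10 -16 0 0;-20 -31 0 0;-20 -31 0 0;-20 -31 0 0;-20 -31 0 0;-20 -31 0 0;-20 -31 0 0;-20 -31 0 0;-20 -31 0 0;-10 -18 0 0",
)

```text
time_s: 5.65
ee_pos: [0.6235, -0.0435, 0.2363]
orientation: [-0.368, -3.118, 0.003]
wrist_force: [-0.8, 0.4, -0.1]
finger_gap: 0.0006
gripper_force: 0.0
```

>>> move_arm(
  series="0 0 0 0;0 0 0 0;0 0 0 0",
)

```text
time_s: 5.95
ee_pos: [0.623, -0.0382, 0.2372]
orientation: [-0.36, -3.119, -0.001]
wrist_force: [-0.6, 0.7, 0.2]
finger_gap: 0.0008
gripper_force: 0.0
```

```bash
python3 go.py 0.623 -0.040 0.085 w2
```

```text
5.95 [ 0.623  -0.0382  0.2372] axis z [-0.001  0.001 -1.   ] F [-0.63  0.74  0.25] gap 0.0008
shift mm [ -0.7  -1.8 152.2]
[ 0.54552075 -0.01866038  0.38479795] 316.45633856385166
```

View pics/w2.png

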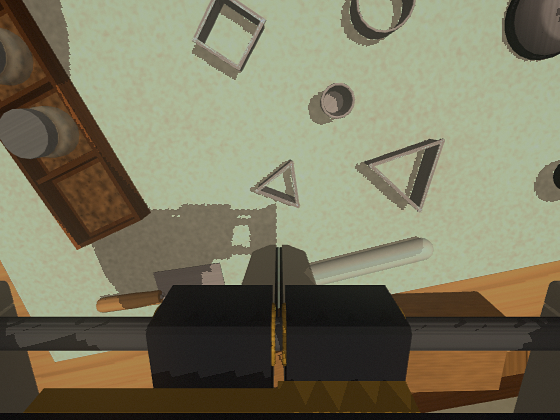

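The wrist view shows the small triangle's rim corners at (292,160), (252,188) and (297,205), and the empty cork compartment around (97,198), with its end wall corners at (148,213) and (80,248).

```bash
python3 - <<'E'
from h import *
f=pickle.load(open("wrist.pkl","rb"))
w=np.array([onz(f,*p,.035) for p in((292,160),(252,188),(297,205))])
print(w.mean(0),[np.linalg.norm(w[i]-w[i-1]).round(3) for i in range(3)])
a,b=onz(f,149,212,.035),onz(f,79,248,.035)
print(a,b,np.linalg.norm(a-b),proj(f,[.5873,-.2587,.0115]))
d=(b-a)/np.linalg.norm(b-a)
for n in ([d[1],-d[0]],[-d[1],d[0]]): print("bay",(a+b)[:2]/2+.045*np.array(n))
E
```

```text
[ 0.62075971 -0.03364968  0.035     ] [np.float64(0.052), np.float64(0.055), np.float64(0.055)]
[ 0.61747066 -0.18891103  0.035     ] [ 0.6410513  -0.28596052  0.035     ] 0.09987317253910366 [ 93.67483409 195.72551733]
bay [ 0.58553325 -0.24806054]
bay [ 0.67298871 -0.22681101]
```

>>> move_arm(
  series="1 1 10 0;0 0 20 0;0 0 30 0;0 0 30 0;0 0 30 0;0 0 20 0;0 0 10 0;0 0 2 0;0 0 0 0;0 0 0 0",
)

```text
time_s: 7.0
ee_pos: [0.6234, -0.0385, 0.087]
orientation: [0.363, 3.119, 0.0]
wrist_force: [1.0, -0.4, -0.6]
finger_gap: 0.0004
gripper_force: 0.0
```

```bash
python3 go.py 0.622 -0.037 0.085 w3
```

```text
7.0 [ 0.6234 -0.0385  0.087 ] axis z [ 0.002 -0.    -1.   ] F [ 0.99 -0.37 -0.64] gap 0.0004
shift mm [1.7 1.1 2. ]
[ 0.54553747 -0.01872674  0.23432832] 316.45633856385166
```

View pics/w3.png

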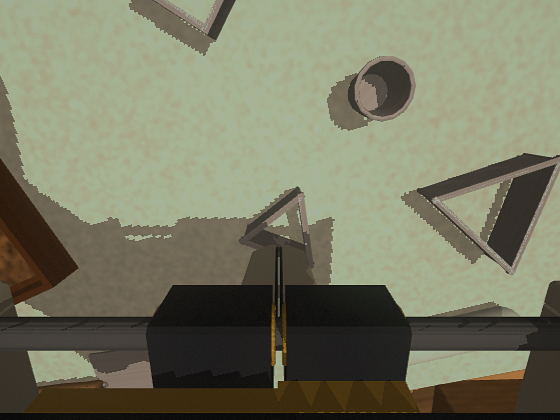

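The fingers, with tips at about (280,250), stand over the small triangle, whose visible rim corners are (300,190) and (241,241). I'll check those by ray and hold still.

```bash
python3 - <<'E'
from h import *
f=pickle.load(open("wrist.pkl","rb"))
a,b=onz(f,300,190,.035),onz(f,241,240,.035); c,s=np.cos(np.pi/3),np.sin(np.pi/3)
print(np.linalg.norm(a-b))
for k in(1,-1):
    v=(b-a)[:2]; print((a[:2]+b[:2]+a[:2]+np.array([c*v[0]-k*s*v[1],k*s*v[0]+c*v[1]]))/3)
E
```

```text
0.05254017567498418
[ 0.62119336 -0.03188826]
[ 0.59446249 -0.04622763]
```

>>> move_arm(
  series="1 1 0 0;0 0 0 0;0 0 0 0;0 0 0 0;0 0 0 0;0 0 0 0;0 0 0 0;0 0 0 0;0 0 0 0;0 0 0 0",
)

```text
time_s: 8.05
ee_pos: [0.6221, -0.0374, 0.0859]
orientation: [-0.363, -3.121, 0.0]
wrist_force: [-0.1, 0.8, 0.0]
finger_gap: 0.0009
gripper_force: 0.0
```

>>> move_arm(
  series="0 0 0 0;0 0 0 0;0 0 0 0;0 0 0 0;0 0 0 0;0 0 0 0;0 0 0 0;0 0 0 0;0 0 0 0;0 0 0 0",
)

```text
time_s: 9.05
ee_pos: [0.6221, -0.0374, 0.0859]
orientation: [0.363, 3.12, 0.0]
wrist_force: [-0.0, -0.6, -0.7]
finger_gap: 0.0006
gripper_force: 0.0
```

>>> move_arm(
  series="0 0 0 0;0 0 0 0;0 0 0 0;0 0 0 0;0 0 0 0;0 0 0 0;0 0 0 0;0 0 0 0;0 0 0 0;0 0 0 0",
)

```text
time_s: 10.05
ee_pos: [0.6221, -0.0374, 0.086]
orientation: [0.363, 3.12, -0.0]
wrist_force: [0.9, 0.4, -0.4]
finger_gap: 0.0007
gripper_force: 0.0
```

>>> move_arm(
  series="0 0 -10 0;0 0 -20 0;0 0 -30 0;0 0 -30 0;0 0 -30 0;0 0 -20 0;0 0 -10 0;0 0 0 0;0 0 0 0",
)

```text
time_s: 10.95
ee_pos: [0.6216, -0.0373, 0.2354]
orientation: [-0.363, -3.12, 0.0]
wrist_force: [0.0, -0.4, -0.2]
finger_gap: 0.0005
gripper_force: 0.0
```

>>> move_arm(
  series="-1 -12 0 0;-2 -28 0 0;-2 -28 0 0;-2 -28 0 0;-2 -28 0 0;-2 -28 0 0;-2 -28 0 0;-2 -28 0 0;-1 -11 0 0;0 0 0 0",
)

```text
time_s: 11.95
ee_pos: [0.5863, -0.2563, 0.235]
orientation: [-0.368, -3.118, 0.001]
wrist_force: [1.2, 0.1, 0.0]
finger_gap: 0.0004
gripper_force: 0.0
```

```bash
python3 go.py 0.587 -0.254 0.085 w4
```

```text
11.95 [ 0.5863 -0.2563  0.235 ] axis z [-0.001 -0.    -1.   ] F [1.19 0.12 0.01] gap 0.0004
shift mm [ -0.4   2.5 150. ]
[ 0.50890434 -0.23624616  0.38262917] 316.45633856385166
```

View pics/w4.png

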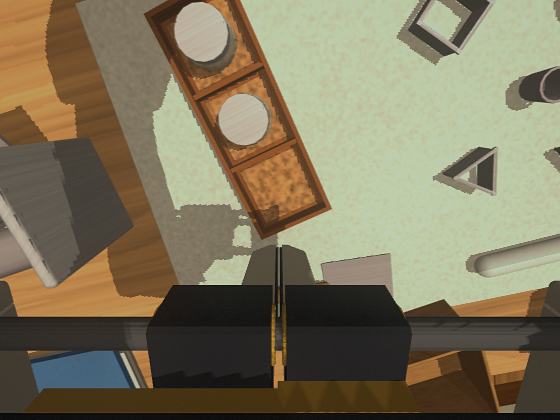

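The wrist view shows the empty cork compartment with rim corners at about (331,207), (262,239), (232,171) and (299,141).

```bash
python3 - <<'E'
from h import *
f=pickle.load(open("wrist.pkl","rb"))
w=np.array([onz(f,*p,.035) for p in((331,207),(262,239),(232,171),(299,141))])
print(w.mean(0),w.round(3).tolist())
E
```

```text
[ 0.59058514 -0.25274649  0.035     ] [[0.623, -0.201, 0.035], [0.642, -0.288, 0.035], [0.556, -0.3, 0.035], [0.542, -0.221, 0.035]]
```

>>> move_arm(
  series="-1 2 10 0;0 0 20 0;0 0 30 0;0 0 30 0;0 0 30 0;0 0 20 0;0 0 8 0;0 0 1 0;0 0 0 0;0 0 0 0",
)

```text
time_s: 13.0
ee_pos: [0.5895, -0.2524, 0.0881]
orientation: [0.363, 3.119, -0.0]
wrist_force: [1.0, -0.8, 0.8]
finger_gap: 0.0008
gripper_force: 0.0
```

>>> move_arm(
  series="0 0 0 0;0 0 0 0;0 0 0 0;0 0 0 0;0 0 0 0;0 0 0 0;0 0 0 0;0 0 0 0;0 0 0 0;0 0 0 0",
)

```text
time_s: 14.0
ee_pos: [0.5888, -0.2525, 0.0869]
orientation: [-0.363, -3.121, 0.0]
wrist_force: [0.0, 0.1, 0.5]
finger_gap: 0.0006
gripper_force: 0.0
```

>>> move_arm(
  series="0 0 0 0;0 0 0 0;0 0 0 0;0 0 0 0;0 0 0 0;0 0 0 0;0 0 0 0;0 0 0 0;0 0 0 0;0 0 0 0",
)

```text
time_s: 15.0
ee_pos: [0.5888, -0.2525, 0.0869]
orientation: [0.363, 3.12, -0.0]
wrist_force: [-0.2, -0.1, -0.7]
finger_gap: 0.0005
gripper_force: 0.0
```

>>> move_arm(
  series="0 0 0 0;0 0 0 0;0 0 0 0;0 0 0 0;0 0 0 0;0 0 0 0;0 0 0 0;0 0 0 0;0 0 0 0;0 0 0 0",
)

```text
time_s: 16.0
ee_pos: [0.5888, -0.2525, 0.0869]
orientation: [0.363, 3.12, -0.0]
wrist_force: [-0.9, 0.2, 0.4]
finger_gap: 0.0007
gripper_force: 0.0
```

```bash
python3 -c "
from plant import r
print(r.hand_in())"
```

```text
the job is handed in; nothing more can be done
None
```

I handed the job in at about 16 s, with no verdict shown: I pressed the bell to about 7 mm by hand height (5.5 N) and let it up, pointed at the small triangular cutter for 3 s, then at the tray's empty compartment for 3 s, and finished pointing there with no unexpected contact forces.

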